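# Put a matched pair of knife scales away with a separator between them

### The arm

A 7-joint arm with a two-finger parallel gripper is mounted at the origin on the work surface. World frame = base frame: x ahead of the robot, y to its left, z up, the work surface at z = 0. Lengths are in m, angles in rad, forces in N, time in s.
With the tool pointing down it reaches from about 0.4 to 0.85 m from the base axis. Payload 4.5 kg.
Tool frame: the origin (TCP) lies at the very end of the fingers, on their centre line; the grasp point (between the pads) lies 19 mm behind it; z points along the fingers, y is the line along which they close (so a half turn about z gives the same grasp; the last joint's range is limited). The gripper opens to 88 mm and grips with 3 to 60 N. Pads are 18 mm wide; open, the fingers measure 123 mm over their backs; the gripper's body (75 mm by 187 mm) begins 45 mm behind the grasp point.
Start: joints at [1.288, 0.689, -0.195, 1.565, 0.157, 0.902, -0.215], TCP at [0.195, -0.594, 0.239] pointing down, gripper open.
Joint ranges: [-3.01, 3.01], [-0.46, 2.08], [-1.47, 1.51], [0.13, 2.56], [-1, 4.14], [0.04, 2.09], [-2.66, 2.66]. Speed limits (rad/s): [2.57, 2.57, 3.14, 3.14, 3.14, 3.14, 3.14].

### API

Orientations are given as a unit quaternion [x, y, z, w].
In Python, from plant import r gives the robot as it stands. The module is installed in compiled form; this text tells all that it offers.
- The arm moves only by the shell command python3 -m pendant 'ROWS' [FORCE]. ROWS is JSON, one flat list of numbers, 7 for each row, row after row: the opening, from 0 (shut) to 1 (fully open), then the shift along the tool's x, y, z scaled (see below), then the turn, a rotation vector about the tool's x, y, z scaled (see below). A call has 1 to 12 rows; each row is the pose to reach, as a shift and turn from the pose commanded when the call began, along the tool's axes at that moment; what a row does not reach only later rows make up. The controller multiplies each number of a shift by 0.15 m and each number of a turn by pi/2 rad. A row lasts 1/10 s, in which the tool goes at most 50 mm and 8.59 degrees, less where a joint would pass 70% of its speed; a pose out of reach is approached as far as the arm can. A call with a number of a shift or a turn outside -1 to 1 is refused whole. A call with a gripper value outside its range is refused whole. The fingers move at their own pace and stop on an object; FORCE is the grip in N (left out, the last holds). Time passes only in rows, so rows that repeat a pose let the fingers close. It gives the time, the measured TCP pose, the force, the opening and the grip force at its end, in the units of the state.
- r.get_state(): the state, without advancing time (a new reading comes with each control period).
- r.snapshot(name): name is "side" or "top" or "wrist"; returns a dict with "img" (384x512x3 uint8, red, green, blue), "mtx" (3x3 intrinsics, pixels), "cam_to_world" (4x4, takes a point from camera to world coordinates). Camera axes: x right, y up, looking along -z (the intrinsics and any distortion apply to the point x, -y, -z); pixel columns grow to the right and rows downward; lengths in m; the calibration is good to about 2 mm. A picture is of the moment at which its call begins. There is no depth.
- r.finish_job(): hands the job in; it is judged then, once.
The state is a dict: "clock": time; "q": joint angles; "qd": joint speeds; "joint_torque": joint torques, N m; "tool_pos": TCP position; "eef_rot": TCP orientation; "contact_force": force on the tool from outside, world axes, zero at the start; "moment": the same for the moment, N m; "opening": opening from 0.0 (shut) to 1.0 (fully open); "finger_force": force on a finger pad.
Only numpy, scipy, OpenCV 4.12 (cv2) and the standard library are available. Lean on these libraries where they do the work, as an engineer would, in place of code of your own. Each camera call takes 0.05 s, during which the arm holds its last target. There are 200 camera calls.

### The job

Put the two polished rosewood handle scales away in the chest: pull the top drawer well out, then in its empty middle compartment gently lay one scale flat, the blue separator squarely on it so that it covers the scale completely, and the other scale squarely on top, directly over the first. The scales must never touch each other; then push the drawer gently shut until its catch holds it fully home, and leave everything else on the bench where it is.

Things in the scene. Friction and masses are not known exactly. Their poses are not given: they have to be found in the camera images.
- scale_a: one of a matched pair of dark brown rosewood knife-handle scales (plain slabs with a thin black liner underneath and two small drilled holes), 132 x 38 x 10 mm, 55 g. Starts flat on the bench. Origin: centre of its underside; x along its 132 mm length, y across its 38 mm width, z up
- scale_b: the other scale of the pair, identical to scale_a; either may be the lower one
- separator: stiff felt-faced separator board, blue, 156 x 60 x 8 mm, 60 g. Starts flat on the bench. Origin: centre of its underside; x along its 156 mm length, y across its 60 mm width, z up
- chest: grey two-drawer steel chest on the robot's right, fixed, 460 mm wide (y), 280 mm deep (x), 165 mm high; a jar and a steel block stand on its rear half, to 57 mm above its top. Origin: centre of its underside; x points from its front to its back. Only what is pulled out past its front face is open from above. The drawer's side compartments hold other stock, fixed
- drawer (a joint): top drawer of the grey chest: 0 m fully shut, grows to 0.21 m fully out (end stop); starts partly out. Opening moves it along -x of point bay. Friction about 1.2 N plus some damping; it stays where it is left. Over the last 14 to 5 mm of closing a sprung ball catch raises this to about 6 N; past it, it draws the drawer to 0 and holds it there against about 4 N
- handle (a point): middle of the drawer's steel bar handle: round bar, 10 mm thick, 96 mm long, level, parallel to the drawer front (along y of point bay), centre line 36 mm out from the front face (31 mm gap behind it) and 126 mm above the bench. The front's top edge is 21 mm higher than the centre line, the chest's flat top 39 mm higher. Moves with the drawer; axes as point bay
- bay (a point): centre of the floor (its upper face, 101 mm above the bench) of the drawer's empty middle compartment; moves with the drawer. x points into the chest (closing), y across the drawer, z up. Compartment 193 mm long in x, 170 mm wide in y; side walls 32 mm high, drawer front 46 mm high; the front's outer face is 108.5 mm from here along -x
- black_scale: bystander: a black scale of another knife, same size and shape as the brown ones (132 x 38 x 10 mm); must stay. Origin: centre of its underside, x along its length
- driver: bystander: cordless in-line screwdriver, black and bright metal, lying down, 200 mm long in x, 41 mm thick. Origin under its middle, on the bench
- magnifier: bystander: headband magnifier with white visor and grey band, about 200 x 170 x 45 mm. Origin under its middle, on the bench
- oil_bottle: bystander: white oil bottle with red cap, 52 mm in diameter, 135 mm high. Origin: centre of its underside
- hammer: bystander: hammer lying down, 260 mm long in x. Origin near its middle, on the bench
- tweezers: bystander: steel tweezers lying down, 130 mm long in x, 8 mm high. Origin: middle of the underside

How it is judged:
On the way, in this order (a step that is already met when the one before it is completed fails the run):
1. the top drawer is pulled well out (value of joint drawer above 0.14 m), for 0.1 s.
2. one rosewood scale lies flat on the floor of the empty middle compartment, let go (((z of scale_a in the frame of bay between -0.003 and 0.004 m and x of scale_a in the frame of bay between -0.06 and 0.06 m and y of scale_a in the frame of bay between -0.085 and 0.085 m and angle between scale_a's own z axis and vertical below 0.06 rad and linear speed of scale_a below 0.02 m/s and contact force between scale_a and the fingers below 0.05 N) or (z of scale_b in the frame of bay between -0.003 and 0.004 m and x of scale_b in the frame of bay between -0.06 and 0.06 m and y of scale_b in the frame of bay between -0.085 and 0.085 m and angle between scale_b's own z axis and vertical below 0.06 rad and linear speed of scale_b below 0.02 m/s and contact force between scale_b and the fingers below 0.05 N))), for 0.2 s.
3. the blue separator lies flat on that scale, covering it, let go (((z of scale_a in the frame of bay between -0.003 and 0.004 m and x of scale_a in the frame of bay between -0.06 and 0.06 m and y of scale_a in the frame of bay between -0.085 and 0.085 m and angle between each of scale_a, separator's own z axis and vertical below 0.06 rad and x of separator in the frame of scale_a between -0.012 and 0.012 m and y of separator in the frame of scale_a between -0.011 and 0.011 m and z of separator in the frame of scale_a between 0.007 and 0.013 m and angle between the x axis of separator and the x axis of scale_a, either way round below 0.12 rad and linear speed of separator below 0.02 m/s and contact force between separator and the fingers below 0.05 N) or (z of scale_b in the frame of bay between -0.003 and 0.004 m and x of scale_b in the frame of bay between -0.06 and 0.06 m and y of scale_b in the frame of bay between -0.085 and 0.085 m and angle between each of scale_b, separator's own z axis and vertical below 0.06 rad and x of separator in the frame of scale_b between -0.012 and 0.012 m and y of separator in the frame of scale_b between -0.011 and 0.011 m and z of separator in the frame of scale_b between 0.007 and 0.013 m and angle between the x axis of separator and the x axis of scale_b, either way round below 0.12 rad and linear speed of separator below 0.02 m/s and contact force between separator and the fingers below 0.05 N))), for 0.2 s.
4. the second scale lies flat on the separator, over the first, let go ((((z of scale_a in the frame of bay between -0.003 and 0.004 m and x of scale_a in the frame of bay between -0.06 and 0.06 m and y of scale_a in the frame of bay between -0.085 and 0.085 m and angle between each of scale_a, separator, scale_b's own z axis and vertical below 0.06 rad and x of separator in the frame of scale_a between -0.012 and 0.012 m and y of separator in the frame of scale_a between -0.011 and 0.011 m and z of separator in the frame of scale_a between 0.007 and 0.013 m and angle between the x axis of separator and the x axis of scale_a, either way round below 0.12 rad and x of scale_b in the frame of separator between -0.012 and 0.012 m and y of scale_b in the frame of separator between -0.011 and 0.011 m and z of scale_b in the frame of separator between 0.005 and 0.011 m and angle between the x axis of scale_b and the x axis of separator, either way round below 0.12 rad) and linear speed of scale_b below 0.02 m/s and contact force between scale_b and the fingers below 0.05 N) or ((z of scale_b in the frame of bay between -0.003 and 0.004 m and x of scale_b in the frame of bay between -0.06 and 0.06 m and y of scale_b in the frame of bay between -0.085 and 0.085 m and angle between each of scale_b, separator, scale_a's own z axis and vertical below 0.06 rad and x of separator in the frame of scale_b between -0.012 and 0.012 m and y of separator in the frame of scale_b between -0.011 and 0.011 m and z of separator in the frame of scale_b between 0.007 and 0.013 m and angle between the x axis of separator and the x axis of scale_b, either way round below 0.12 rad and x of scale_a in the frame of separator between -0.012 and 0.012 m and y of scale_a in the frame of separator between -0.011 and 0.011 m and z of scale_a in the frame of separator between 0.005 and 0.011 m and angle between the x axis of scale_a and the x axis of separator, either way round below 0.12 rad) and linear speed of scale_a below 0.02 m/s and contact force between scale_a and the fingers below 0.05 N))), for 0.2 s.
At the end, for the whole second after the job is handed in: In the middle compartment lie, flat: a scale on the floor, the separator on it, the other scale on that; scales and separator centred on each other within 12 mm lengthwise, 11 mm across, parallel within 0.12 rad; all at rest; drawer shut within 3 mm (((z of scale_a in the frame of bay between -0.003 and 0.004 m and x of scale_a in the frame of bay between -0.06 and 0.06 m and y of scale_a in the frame of bay between -0.085 and 0.085 m and angle between each of scale_a, separator, scale_b's own z axis and vertical below 0.06 rad and x of separator in the frame of scale_a between -0.012 and 0.012 m and y of separator in the frame of scale_a between -0.011 and 0.011 m and z of separator in the frame of scale_a between 0.007 and 0.013 m and angle between the x axis of separator and the x axis of scale_a, either way round below 0.12 rad and x of scale_b in the frame of separator between -0.012 and 0.012 m and y of scale_b in the frame of separator between -0.011 and 0.011 m and z of scale_b in the frame of separator between 0.005 and 0.011 m and angle between the x axis of scale_b and the x axis of separator, either way round below 0.12 rad) or (z of scale_b in the frame of bay between -0.003 and 0.004 m and x of scale_b in the frame of bay between -0.06 and 0.06 m and y of scale_b in the frame of bay between -0.085 and 0.085 m and angle between each of scale_b, separator, scale_a's own z axis and vertical below 0.06 rad and x of separator in the frame of scale_b between -0.012 and 0.012 m and y of separator in the frame of scale_b between -0.011 and 0.011 m and z of separator in the frame of scale_b between 0.007 and 0.013 m and angle between the x axis of separator and the x axis of scale_b, either way round below 0.12 rad and x of scale_a in the frame of separator between -0.012 and 0.012 m and y of scale_a in the frame of separator between -0.011 and 0.011 m and z of scale_a in the frame of separator between 0.005 and 0.011 m and angle between the x axis of scale_a and the x axis of separator, either way round below 0.12 rad)) and value of joint drawer below 0.003 m and linear speed of each of scale_a, scale_b, separator below 0.02 m/s); the robot touches nothing.
It fails at once if a bystander (black scale, screwdriver, magnifier, oil bottle, hammer or tweezers) is shifted by more than 20 mm (distance of any of black_scale, driver, magnifier, oil_bottle, hammer, tweezers from where it was at the start of the episode above 0.02 m).
It fails at once if the two rosewood scales touch each other (contact force between scale_a and scale_b above 0.3 N).
It fails at once if a scale or the separator moves faster than 0.5 m/s while it is in the compartment within 30 mm of its floor (dropped or thrown in, or the drawer slammed) ((x of scale_a in the frame of bay between -0.096 and 0.1 m and y of scale_a in the frame of bay between -0.085 and 0.085 m and z of scale_a in the frame of bay below 0.03 m and linear speed of scale_a above 0.5 m/s) or (x of scale_b in the frame of bay between -0.096 and 0.1 m and y of scale_b in the frame of bay between -0.085 and 0.085 m and z of scale_b in the frame of bay below 0.03 m and linear speed of scale_b above 0.5 m/s) or (x of separator in the frame of bay between -0.096 and 0.1 m and y of separator in the frame of bay between -0.085 and 0.085 m and z of separator in the frame of bay below 0.03 m and linear speed of separator above 0.5 m/s)).
It also fails if it takes over 72 s, if anything falls off the work surface, if the arm or the gripper's body presses on something with over 40 N, if the wrist force passes 120 N, or if a joint passes its speed limit or range.

## Working session

There is one attempt and no reset: what is moved stays moved. The work goes in short steps, Python scripts to look and compute and a shell command to move; the robot and the scene stay as the last step left them, time stands still between calls to the robot, and variables do not carry over. Pictures are saved under pics/ and viewed, at most 13 in all, crops included, and the job is handed in when it is done.

```bash
mkdir -p pics; python3 - <<'E'
from plant import r
import cv2,numpy as np
s=r.get_state();print({k:np.round(v,3).tolist() for k,v in s.items()})
for n in("top","side"):
    d=r.snapshot(n);cv2.imwrite(f"pics/{n}0.png",d["img"][:,:,::-1]);print(n,d["mtx"].tolist(),np.round(d["cam_to_world"],4).tolist(),d.keys())
E
```

```text
{'clock': 0.0, 'q': [1.288, 0.69, -0.194, 1.566, 0.157, 0.902, -0.215], 'qd': [0.0, 0.0, -0.002, 0.0, -0.001, -0.0, -0.002], 'joint_torque': [-0.0, -52.756, -1.267, -15.343, -0.053, 0.007, 0.0], 'tool_pos': [0.194, -0.593, 0.238], 'eef_rot': [0.987, 0.158, -0.0, -0.001], 'contact_force': [-1.395, 1.119, 0.425], 'moment': [0.073, -0.013, -0.029], 'finger_force': 0.0, 'opening': 1.0}
top [[356.1493414682284, 0.0, 253.81256361252247], [0.0, 356.1493414682284, 191.7166719159581], [0.0, 0.0, 1.0]] [[-0.0075, 0.983, -0.1836, 0.3604], [-0.9999, -0.0059, 0.0091, 0.0536], [0.0079, 0.1837, 0.983, 1.1629], [0.0, 0.0, 0.0, 1.0]] dict_keys(['img', 'mtx', 'cam_to_world'])
side [[472.1912147872583, 0.0, 261.26340044900286], [0.0, 472.1912147872583, 193.9032588336199], [0.0, 0.0, 1.0]] [[-0.9532, 0.1932, -0.2324, 0.164], [-0.3017, -0.6545, 0.6933, 1.2134], [-0.0182, 0.731, 0.6822, 1.2241], [0.0, 0.0, 0.0, 1.0]] dict_keys(['img', 'mtx', 'cam_to_world'])
```

View pics/top0.png

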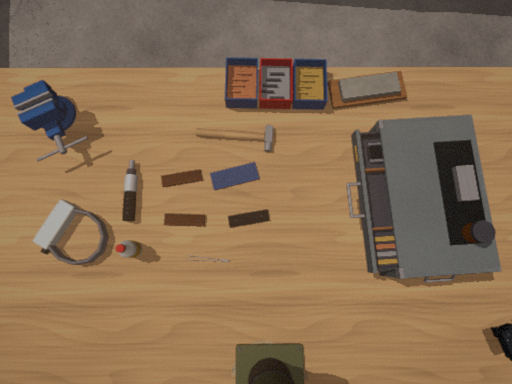

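View pics/side0.png

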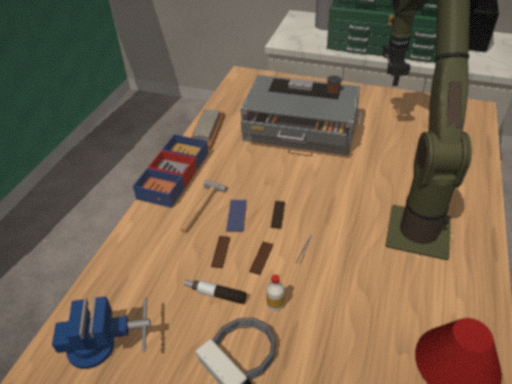

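Top view: the brown scales are at (182,178) and (185,220), the blue separator at (235,176) and the black scale at (249,218). The chest front runs from (355,130) to (370,272), with the handle at (353,200), so the drawer opens towards +y. The side view agrees.

```bash
cat >h.py <<'E'
from plant import r
import cv2,numpy as np
from scipy.spatial.transform import Rotation as R
def ray(d,px):
    px=np.atleast_2d(px).astype(float);M=d["cam_to_world"]
    v=np.c_[px,np.ones(len(px))]@np.linalg.inv(d["mtx"]).T
    v=v*[1,-1,-1]
    return M[:3,3],v@M[:3,:3].T
def onplane(d,px,z):
    o,v=ray(d,px);return o+v*((z-o[2])/v[:,2])[:,None]
def blobs(d,lo,hi,z,amin=100,amax=3000,roi=None):
    hsv=cv2.cvtColor(d["img"],cv2.COLOR_RGB2HSV);m=cv2.inRange(hsv,np.array(lo),np.array(hi))
    if roi is not None:
        k=np.zeros_like(m);k[roi[1]:roi[3],roi[0]:roi[2]]=255;m&=k
    m=cv2.morphologyEx(m,cv2.MORPH_CLOSE,np.ones((3,3)))
    out=[]
    for c in cv2.findContours(m,cv2.RETR_EXTERNAL,cv2.CHAIN_APPROX_NONE)[0]:
        if amin<cv2.contourArea(c)<amax:
            p=onplane(d,c[:,0],z)[:,:2]
            (x,y),(w,h),a=cv2.minAreaRect((p*1000).astype(np.float32))
            if w<h:a+=90;w,h=h,w
            out.append((c[:,0].mean(0).round(),round(x/1e3,4),round(y/1e3,4),round(w),round(h),round((a+90)%180-90,1)))
    return out
def go(x,y,z,yaw):
    "shift & turn in units from current pose to TCP goal, tool down, tool-x at yaw deg (mod 180)"
    s=r.get_state();p=np.array(s["tool_pos"]);A=R.from_quat(s["eef_rot"])
    best=None
    for k in(0,180):
        T=R.from_euler('z',yaw+k,degrees=True)*R.from_euler('x',180,degrees=True)
        v=(A.inv()*T).as_rotvec()
        if best is None or np.linalg.norm(v)<np.linalg.norm(best):best=v
    ax=A.as_matrix()[:,0]
    print("t",round(s["clock"],2),"pos",np.round(p,4),"yaw",round(np.degrees(np.arctan2(ax[1],ax[0])),1),"q7",round(s["q"][6],2),
     "shift",np.round(A.inv().apply(np.array([x,y,z])-p)/.15,3),"turn",np.round(best/(np.pi/2),3),"F",np.round(s["contact_force"],1),"op",round(s["opening"],3),round(s["finger_force"],1))
E
python3 - <<'E'
from h import *
t=r.snapshot("top");s=r.snapshot("side")
hsv=cv2.cvtColor(t["img"],cv2.COLOR_RGB2HSV)
for p in((182,178),(190,219),(235,176),(249,218),(160,150),(353,185)):print(p,hsv[p[1],p[0]])
hs=cv2.cvtColor(s["img"],cv2.COLOR_RGB2HSV)
for p in((220,252),(261,258),(236,215)):print(p,hs[p[1],p[0]])
print("br",*blobs(t,(0,90,20),(14,255,105),.01,roi=(145,150,225,240)),sep="\n")
print("bl",*blobs(t,(105,80,40),(130,255,200),.008,roi=(190,150,280,200)),sep="\n")
print("br s",*blobs(s,(0,90,10),(14,255,105),.01,roi=(200,225,285,285)),sep="\n")
print("bl s",*blobs(s,(105,80,30),(130,255,200),.008,roi=(215,190,260,240)),sep="\n")
h=onplane(t,[(349,184),(351,216)],.126);print("handle",h)
print("chest top front corners",onplane(t,[(381,121),(399,276),(472,117),(494,272)],.165))
cv2.imwrite("pics/t1.png",cv2.resize(t["img"][115:285,335:505,::-1],(680,680))[:600])
E
```

```text
(182, 178) [ 12 155  94]
(190, 219) [ 12 156  90]
(235, 176) [118  66  96]
(249, 218) [ 16 106  58]
(160, 150) [ 16 118 171]
(353, 185) [ 15  65 121]
(220, 252) [ 13 144  87]
(261, 258) [ 10 133  90]
(236, 215) [118  69 103]
br
(array([185., 220.]), 0.4856, 0.267, 130, 36, 89.6)
(array([182., 178.]), 0.6239, 0.2812, 130, 38, -80.6)
bl
br s
(array([261., 258.]), 0.4855, 0.2717, 130, 35, 88.2)
(array([220., 252.]), 0.6233, 0.2858, 130, 35, -80.4)
bl s
handle [[ 0.57578949 -0.23988539  0.126     ]
 [ 0.47997962 -0.24032627  0.126     ]]
chest top front corners [[ 0.75814537 -0.33490708  0.165     ]
 [ 0.30962541 -0.35146879  0.165     ]
 [ 0.76955636 -0.6080211   0.165     ]
 [ 0.31826704 -0.61438494  0.165     ]]
```

View pics/t1.png

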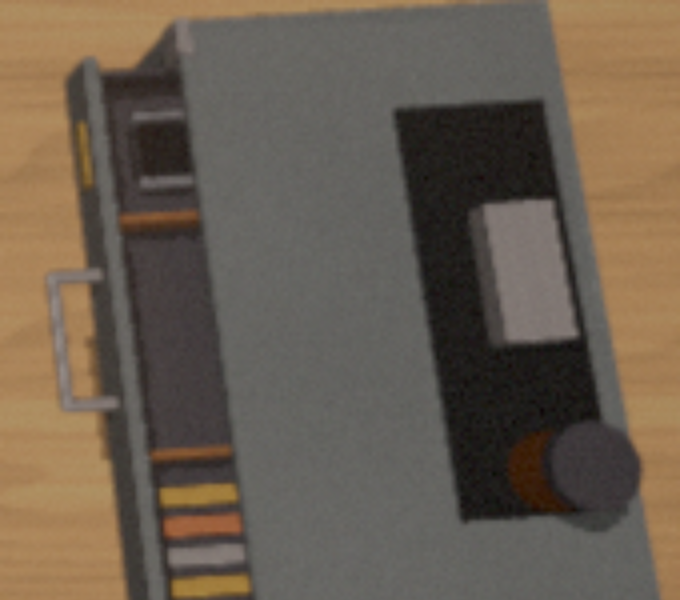

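Crop of the chest: the bar handle runs from about (348.6,183.8) to (351.6,216.2) in full-picture pixels. The empty middle bay lies between two brown dividers. The chest is turned only about 2°.

```bash
python3 - <<'E'
from h import *
t=r.snapshot("top");s=r.snapshot("side")
print("bl",*blobs(t,(105,40,40),(130,255,200),.008,roi=(190,150,280,200)),sep="\n")
print("bl s",*blobs(s,(105,40,30),(130,255,200),.008,roi=(215,190,260,240)),sep="\n")
print("handle",onplane(t,[(348.6,183.8),(351.6,216.2)],.126))
go(.528,-.24,.30,1)
E
```

```text
bl
(array([234., 176.]), 0.6306, 0.1071, 151, 55, -75.8)
bl s
(array([236., 216.]), 0.6317, 0.1093, 147, 53, -75.4)
handle [[ 0.57640524 -0.23872505  0.126     ]
 [ 0.47937941 -0.24205456  0.126     ]]
t 0.3 pos [ 0.1946 -0.5937  0.2385] yaw 18.2 q7 -0.22 shift [ 2.847 -1.549 -0.41 ] turn [-0.     0.     0.191] F [-0.8 -0.8 -0.1] op 0.998 0.0
```

```bash
python3 -m pendant '[1,0,0,-0.41,0,0,0, 1,0.2,-0.1,-0.41,0,0,0, 1,0.95,-0.52,-0.41,0,0,0, 1,0.95,-0.52,-0.41,0,0,0, 1,0.95,-0.52,-0.41,0,0,0, 1,0.95,-0.52,-0.41,0,0,0]' 10
python3 -m pendant '[1,0.95,-0.52,0,0,0,0, 1,0.95,-0.52,0,0,0,0, 1,0.95,-0.52,0,0,0,0, 1,0.95,-0.52,0,0,0,0]'
python3 -m pendant '[0.5,0.95,-0.51,0,0,0,0.19, 0.5,0.95,-0.51,0,0,0,0.19, 0.5,0.95,-0.51,0,0,0,0.19, 0.5,0.95,-0.51,0,0,0,0.19, 0.5,0.95,-0.51,0,0,0,0.19]'
python3 - <<'E'
from h import *
go(.528,-.24,.145,2)
w=r.snapshot("wrist");np.save("w.npy",w,allow_pickle=True)
print(np.round(w["cam_to_world"],3).tolist())
cv2.imwrite("pics/w1.png",w["img"][:,:,::-1])
E
```

```text
clock: 0.9
tool_pos: [0.3105, -0.471, 0.3006]
eef_rot: [0.987, 0.162, 0.002, -0.001]
contact_force: [0.5, 0.4, 0.3]
opening: 0.999
finger_force: 0.0
clock: 1.3
tool_pos: [0.4213, -0.3521, 0.3005]
eef_rot: [0.987, 0.162, 0.002, -0.001]
contact_force: [0.6, -0.1, -0.8]
opening: 0.998
finger_force: 0.0
clock: 1.8
tool_pos: [0.5297, -0.2385, 0.2999]
eef_rot: [1.0, 0.011, 0.0, -0.0]
contact_force: [-0.4, -0.4, -0.6]
opening: 0.57
finger_force: 0.0
t 1.8 pos [ 0.5297 -0.2385  0.2999] yaw 1.3 q7 -1.28 shift [-0.012  0.01   1.033] turn [-0.    -0.    -0.008] F [-0.4 -0.4 -0.6] op 0.57 0.0
[[0.023, 0.958, 0.286, 0.604], [-1.0, 0.022, 0.005, -0.237], [-0.001, -0.286, 0.958, 0.446], [0.0, 0.0, 0.0, 1.0]]
```

View pics/w1.png

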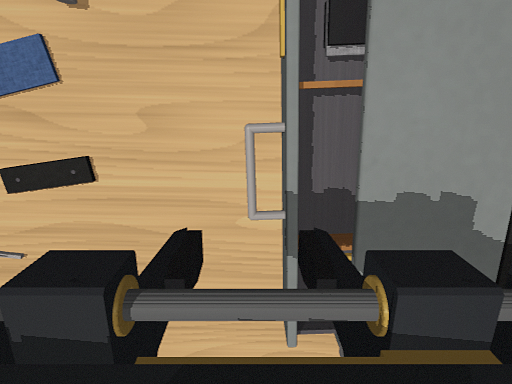

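Wrist view: the bar runs from about (250.5,127) to (253,216). The front's top edge lies at columns 284–297.

```bash
python3 - <<'E'
from h import *
w=np.load("w.npy",allow_pickle=True).item()
print(onplane(w,[(250.5,128),(253,215)],.126))
print("front outer top",onplane(w,[(285,60),(286,230)],.147))
print("chest front top edge",onplane(w,[(367,20),(356.5,250)],.165))
print("dividers",onplane(w,[(330,84.5),(340,237)],.133))
E
```

```text
[[ 0.57541615 -0.23771292  0.126     ]
 [ 0.47980864 -0.24271221  0.126     ]]
front outer top [[ 0.63850099 -0.26747627  0.147     ]
 [ 0.47175564 -0.27775976  0.147     ]]
chest front top edge [[ 0.66834213 -0.33130993  0.165     ]
 [ 0.45931196 -0.34822741  0.165     ]]
dividers [[ 0.61917635 -0.31362787  0.133     ]
 [ 0.45848254 -0.34048446  0.133     ]]
```

```bash
python3 -m pendant '[0.33,-0.013,-0.007,0.7,0,0,-0.022, 0.33,-0.013,-0.007,0.7,0,0,-0.022, 0.33,-0.013,-0.007,0.7,0,0,-0.022, 0.33,-0.013,-0.007,0.7,0,0,-0.022]'
python3 - <<'E'
from h import *
go(.5275,-.2375,.107,3.3)
E
```

```text
clock: 2.25
tool_pos: [0.5247, -0.2411, 0.1949]
eef_rot: [1.0, 0.025, -0.002, 0.0]
contact_force: [0.1, -0.6, 0.1]
opening: 0.332
finger_force: 0.0
t 2.25 pos [ 0.5247 -0.2411  0.1949] yaw 2.8 q7 -1.28 shift [ 0.022 -0.023  0.586] turn [ 0.     0.002 -0.005] F [ 0.1 -0.6  0.1] op 0.332 0.0
```

```bash
python3 -m pendant '[0.33,0.022,-0.023,0.2,0,0,0, 0.33,0.022,-0.023,0.4,0,0,0, 0.33,0.022,-0.023,0.586,0,0,0, 0.33,0.022,-0.023,0.586,0,0,0]'
python3 -m pendant '[0,0,0,0,0,0,0, 0,0,0,0,0,0,0, 0,0,0,0,0,0,0, 0,0,-0.08,0,0,0,0, 0,0,-0.2,0,0,0,0, 0,0,-0.35,0,0,0,0, 0,0,-0.5,0,0,0,0, 0,0,-0.65,0,0,0,0, 0,0,-0.78,0,0,0,0, 0,0,-0.87,0,0,0,0, 0,0,-0.87,0,0,0,0]' 15
python3 - <<'E'
from h import *
go(.5275,-.2375,.107,3.3)
w=r.snapshot("top");np.save("w.npy",w,allow_pickle=True)
cv2.imwrite("pics/t2.png",cv2.resize(w["img"][100:300,300:512,::-1],(800,755))[:600])
E
```

```text
clock: 2.65
tool_pos: [0.529, -0.2362, 0.1071]
eef_rot: [1.0, 0.026, -0.001, 0.0]
contact_force: [-1.5, -0.1, -0.4]
opening: 0.331
finger_force: 0.0
clock: 3.75
tool_pos: [0.5234, -0.1017, 0.1096]
eef_rot: [1.0, 0.028, 0.001, -0.001]
contact_force: [-2.2, 2.2, 12.9]
opening: 0.105
finger_force: 15.2
t 3.75 pos [ 0.5234 -0.1017  0.1096] yaw 3.2 q7 -1.5 shift [-0.024  0.905  0.016] turn [-0.001 -0.001 -0.001] F [-2.2  2.2 12.9] op 0.105 15.2
```

View pics/t2.png

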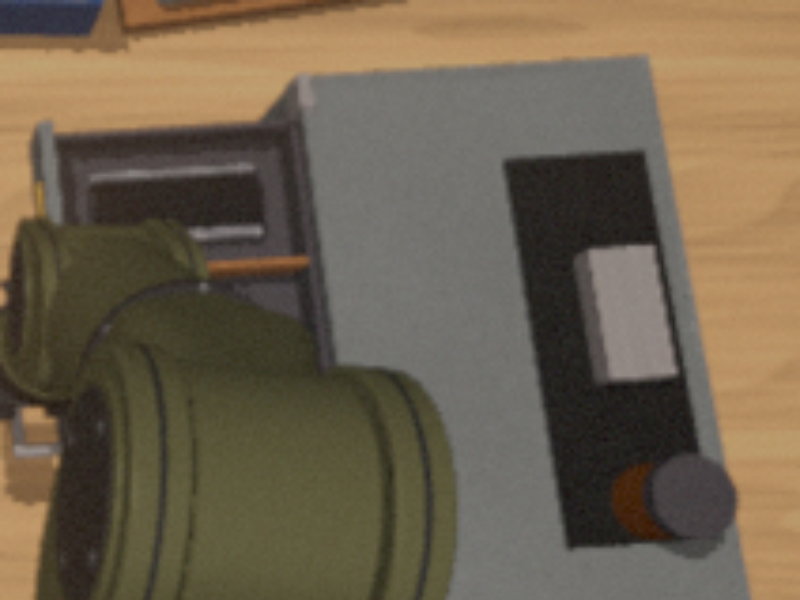

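The drawer is now about 0.205 out. The bay floor is partly hidden by the arm.

```bash
python3 -m pendant '[0.33,0,0,0,0,0,0, 0.33,0,0,0,0,0,0, 0.33,0,0,0,0,0,0, 0.33,0,0,-0.5,0,0,0, 0.33,0,0,-1,0,0,0, 0.33,0,0,-1,0,0,0]'
python3 -m pendant '[0.6,0,0,-0.3,0,0,-0.2, 0.6,0.18,-0.99,-0.3,0,0,-0.95, 0.6,0.18,-0.99,-0.3,0,0,-0.95, 0.6,0.18,-0.99,-0.3,0,0,-0.95, 0.6,0.18,-0.99,-0.3,0,0,-0.95, 0.6,0.18,-0.99,-0.3,0,0,-0.95, 0.6,0.18,-0.99,-0.3,0,0,-0.95, 0.6,0.18,-0.99,-0.3,0,0,-0.95, 0.6,0.18,-0.99,-0.3,0,0,-0.95, 0.6,0.18,-0.99,-0.3,0,0,-0.95, 0.6,0.18,-0.99,-0.3,0,0,-0.95, 0.6,0.18,-0.99,-0.3,0,0,-0.95]'
python3 - <<'E'
from h import *
w=r.snapshot("wrist");t=r.snapshot("top");cv2.imwrite("pics/w2.png",w["img"][:,:,::-1])
print("br",*blobs(w,(0,90,10),(15,255,125),.01,1000,20000),sep="\n")
print("bl",*blobs(w,(100,40,30),(130,255,255),.008,1000,40000),sep="\n")
go(.4856,.269,.3,89.5)
np.save("t.npy",t,allow_pickle=True);cv2.imwrite("pics/t3.png",cv2.resize(t["img"][110:290,320:512,::-1],(640,600)))
E
```

```text
clock: 4.4
tool_pos: [0.5222, -0.1049, 0.2587]
eef_rot: [1.0, 0.026, -0.001, -0.0]
contact_force: [1.1, -0.3, -0.4]
opening: 0.331
finger_force: 0.0
clock: 5.6
tool_pos: [0.5418, 0.0446, 0.3021]
eef_rot: [0.717, 0.697, -0.0, -0.0]
contact_force: [-0.1, -0.5, -0.6]
opening: 0.599
finger_force: 0.0
br
(array([483., 197.]), 0.891, -0.0437, 137, 67, 88.2)
bl
(array([497., 121.]), 0.885, 0.0749, 128, 51, -77.9)
(array([313., 102.]), 0.6316, 0.1075, 155, 60, -75.7)
t 5.7 pos [0.5418 0.0448 0.3023] yaw 88.4 q7 -0.51 shift [ 1.484 -0.417  0.015] turn [-0.     0.    -0.012] F [0.4 0.4 0.5] op 0.599 0.0
```

View pics/w2.png

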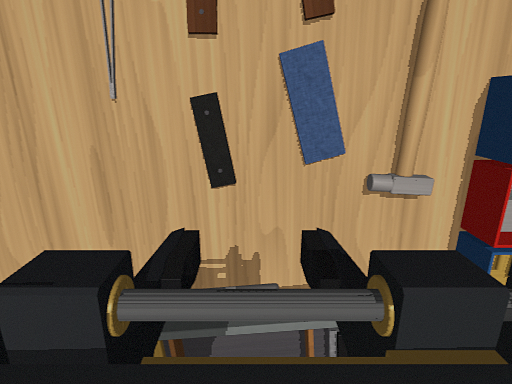

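View pics/t3.png

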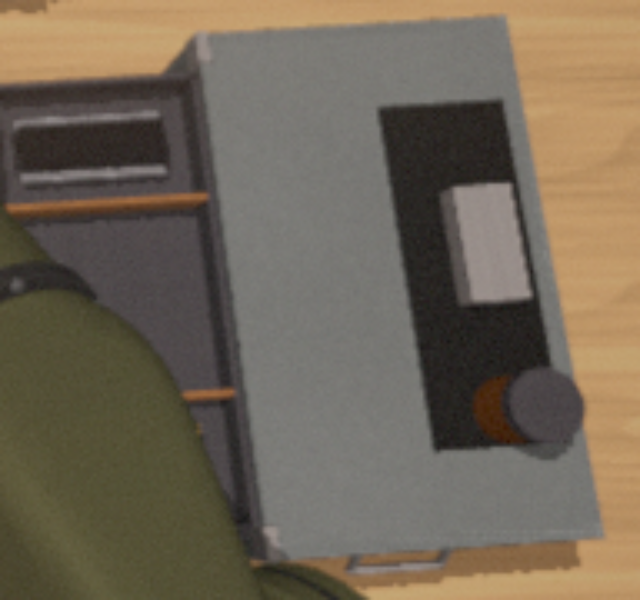

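Wrist view: the separator is centred at (313,102) and fully visible; both scales are cut off at the top edge. The bay is empty in the top view. I'll move forward to see the scales.

```bash
python3 -m pendant '[0.6,0.83,0.03,0,0,0,0, 0.6,0.83,0.03,0,0,0,0, 0.6,0.83,0.03,0,0,0,0, 0.6,0.83,0.03,0,0,0,0]'
python3 - <<'E'
from h import *
w=r.snapshot("wrist");t=r.snapshot("top")
np.save("t.npy",t,allow_pickle=True);cv2.imwrite("pics/t4.png",cv2.resize(t["img"][110:290,320:512,::-1],(640,600)))
cv2.imwrite("pics/w3.png",w["img"][:,:,::-1])
b=blobs(w,(0,90,10),(14,255,110),.01,2000,9000,roi=(0,0,400,225))
print("br",*b,sep="\n")
go(.4856,.269,.02,89.5)
E
```

```text
clock: 6.1
tool_pos: [0.5487, 0.1751, 0.3026]
eef_rot: [0.714, 0.7, 0.001, -0.001]
contact_force: [-0.1, -0.1, -0.1]
opening: 0.603
finger_force: 0.0
br
(array([203.,  83.]), 0.4868, 0.2691, 131, 38, 88.1)
(array([304.,  69.]), 0.6247, 0.2831, 131, 39, -80.3)
t 6.2 pos [0.5494 0.1691 0.3021] yaw 88.5 q7 -0.71 shift [ 0.657 -0.442  1.88 ] turn [-0.     0.001 -0.011] F [-0.3 -0.7 -0.6] op 0.598 0.0
```

```bash
python3 -m pendant '[0.6,0.656,-0.435,0,0,0,0, 0.6,0.656,-0.435,0.4,0,0,0, 0.6,0.656,-0.435,1,0,0,0, 0.6,0.656,-0.435,1,0,0,0, 0.6,0.656,-0.435,1,0,0,0, 0.6,0.656,-0.435,1,0,0,0, 0.6,0.656,-0.435,1,0,0,0, 0.6,0.656,-0.435,1,0,0,0]'
python3 - <<'E'
from h import *
go(.4868,.2691,.003,88.1)
E
```

```text
clock: 7.0
tool_pos: [0.4886, 0.2686, 0.1539]
eef_rot: [0.717, 0.697, 0.001, 0.001]
contact_force: [0.2, 0.1, 0.3]
opening: 0.602
finger_force: 0.0
t 7.0 pos [0.4886 0.2686 0.1539] yaw 88.4 q7 -1.05 shift [ 0.002 -0.016  1.006] turn [ 0.002 -0.001  0.003] F [0.2 0.1 0.3] op 0.602 0.0
```

```bash
python3 -m pendant '[0.6,0,-0.01,0.3,0,0,0, 0.6,0,-0.01,0.6,0,0,0, 0.6,0,-0.01,0.8,0,0,0, 0.6,0,-0.01,0.92,0,0,0, 0.6,0,-0.01,1,0,0,0, 0.6,0,-0.01,1,0,0,0, 0,0,-0.01,1,0,0,0, 0,0,-0.01,1,0,0,0, 0,0,-0.01,1,0,0,0, 0,0,-0.01,1,0,0,0]' 12
python3 - <<'E'
from h import *
go(.4868,.2691,.003,88.1)
E
```

```text
clock: 8.0
tool_pos: [0.4864, 0.2697, 0.0036]
eef_rot: [0.716, 0.698, 0.001, 0.0]
contact_force: [0.2, -0.6, 5.9]
opening: 0.427
finger_force: 12.0
t 8.0 pos [0.4864 0.2697 0.0036] yaw 88.5 q7 -1.19 shift [-0.004  0.003  0.004] turn [ 0.001 -0.001  0.005] F [ 0.2 -0.6  5.9] op 0.427 12.0
```

```bash
python3 -m pendant '[0,0,0,-0.1,0,0,0, 0,0,0,-0.4,0,0,0, 0,0,0,-0.7,0,0,0, 0,0,0,-1,0,0,0]' 12
python3 -m pendant '[0,-0.1,0,-0.4,0,0,0, 0,-1,0.1,-0.98,0,0,0, 0,-1,0.1,-0.98,0,0,0, 0,-1,0.1,-0.98,0,0,0, 0,-1,0.1,-0.98,0,0,0]'
python3 -m pendant '[0,-1,0.1,0,0,0,0, 0,-1,0.1,0,0,0,0, 0,-1,0.1,0,0,0,0]'
python3 -m pendant '[0,-1,0.1,0,0,0,0, 0,-1,0.1,0,0,0,0, 0,-1,0.1,0,0,0,0]'
python3 -m pendant '[0,-1,0.1,0,0,0,-0.054, 0,-1,0.1,0,0,0,-0.054, 0,-1,0.1,0,0,0,-0.054, 0,-1,0.1,0,0,0,-0.054, 0,-1,0.1,0,0,0,-0.054]'
python3 - <<'E'
from h import *
r.snapshot("top")
go(.53,-.37,.3,93.3)
w=r.snapshot("wrist");cv2.imwrite("pics/w4.png",w["img"][:,:,::-1])
np.save("w.npy",w,allow_pickle=True)
E
```

```text
clock: 8.4
tool_pos: [0.485, 0.2689, 0.1542]
eef_rot: [0.716, 0.698, -0.0, 0.0]
contact_force: [0.5, 0.2, -0.4]
opening: 0.43
finger_force: 12.0
clock: 8.9
tool_pos: [0.4975, 0.1143, 0.3019]
eef_rot: [0.718, 0.696, 0.0, 0.002]
contact_force: [0.4, -0.1, -1.0]
opening: 0.43
finger_force: 12.0
clock: 9.2
tool_pos: [0.5072, -0.0325, 0.2999]
eef_rot: [0.716, 0.698, 0.0, 0.0]
contact_force: [0.9, 0.0, -0.5]
opening: 0.426
finger_force: 12.0
clock: 9.5
tool_pos: [0.518, -0.1823, 0.2997]
eef_rot: [0.716, 0.698, -0.0, 0.0]
contact_force: [0.7, 0.5, -0.8]
opening: 0.428
finger_force: 12.0
clock: 10.0
tool_pos: [0.529, -0.3317, 0.2989]
eef_rot: [0.687, 0.727, -0.0, -0.0]
contact_force: [-0.6, 0.4, -0.7]
opening: 0.427
finger_force: 12.0
t 10.05 pos [ 0.5296 -0.3296  0.2993] yaw 93.4 q7 0.22 shift [-0.269 -0.013 -0.005] turn [-0.    -0.001  0.001] F [ 0.7  0.7 -0.9] op 0.429 12.0
```

View pics/w4.png

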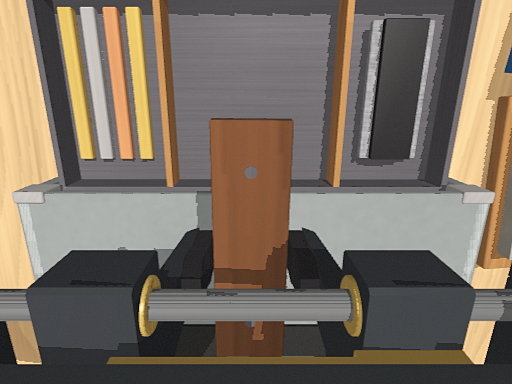

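The bay floor shows corners at about (170,14), (333,14), (178,181) and (329,181). The held scale is level and square to the gripper.

```bash
python3 - <<'E'
from h import *
w=np.load("w.npy",allow_pickle=True).item()
p=onplane(w,[(170,14),(333,14),(178,181),(329,181)],.101);print(p.round(4),p.mean(0))
print("wall tops",onplane(w,[(178,184),(329,184)],.133).round(4))
g=cv2.cvtColor(w["img"],cv2.COLOR_RGB2HSV)
for row in(40,100,150):print(row,[tuple(int(v) for v in g[row,c]) for c in list(range(160,186,3))+list(range(322,348,3))])
print([tuple(int(v) for v in g[c,200]) for c in range(0,20,2)],[tuple(int(v) for v in g[c,190]) for c in range(172,196,2)])
E
```

```text
[[ 0.4406 -0.1788  0.101 ]
 [ 0.6037 -0.169   0.101 ]
 [ 0.4474 -0.3518  0.101 ]
 [ 0.6228 -0.3412  0.101 ]] [ 0.52865372 -0.26019866  0.101     ]
wall tops [[ 0.4547 -0.3461  0.133 ]
 [ 0.6142 -0.3366  0.133 ]]
40 [(16, 141, 208), (13, 153, 107), (14, 152, 109), (14, 145, 111), (150, 9, 117), (162, 11, 120), (165, 4, 118), (168, 11, 120), (162, 11, 120), (158, 8, 126), (150, 8, 127), (150, 6, 129), (150, 7, 78), (135, 13, 81), (14, 166, 112), (13, 141, 110), (14, 152, 111), (16, 137, 217)]
100 [(13, 108, 182), (16, 140, 209), (16, 145, 197), (13, 154, 114), (15, 158, 108), (120, 8, 122), (158, 9, 117), (160, 7, 116), (165, 9, 117), (155, 13, 120), (143, 14, 71), (170, 10, 75), (173, 25, 82), (14, 148, 114), (14, 152, 116), (15, 145, 183), (16, 137, 212), (12, 98, 174)]
150 [(150, 7, 113), (0, 17, 119), (16, 141, 210), (16, 141, 210), (14, 156, 111), (14, 147, 111), (176, 16, 111), (165, 13, 117), (165, 13, 114), (135, 7, 74), (150, 10, 78), (12, 81, 95), (14, 146, 115), (14, 149, 111), (16, 143, 216), (16, 145, 213), (114, 22, 117), (150, 7, 115)]
[(144, 16, 82), (140, 9, 82), (150, 6, 82), (140, 9, 84), (140, 9, 84), (150, 10, 78), (135, 7, 78), (150, 6, 130), (140, 6, 124), (150, 13, 120)] [(138, 11, 113), (162, 11, 117), (150, 7, 115), (162, 11, 117), (135, 14, 72), (165, 7, 76), (110, 10, 76), (140, 10, 73), (155, 13, 118), (156, 11, 118), (60, 8, 124), (60, 7, 178)]
```

```bash
python3 - <<'E'
from h import *
w=np.load("w.npy",allow_pickle=True).item()
p=onplane(w,[(170,13),(337.5,13),(179,179.5),(327,179.5)],.101);print(p.round(4),p.mean(0))
print(np.linalg.norm(p[0]-p[1]),np.linalg.norm(p[2]-p[3]),np.linalg.norm(p[0]-p[2]),np.linalg.norm(p[1]-p[3]))
for a,b in((0,1),(2,3),(2,0),(3,1)):d=p[b]-p[a];print(np.degrees(np.arctan2(d[1],d[0])).round(1))
E
```

```text
[[ 0.4406 -0.1779  0.101 ]
 [ 0.6081 -0.1678  0.101 ]
 [ 0.4486 -0.3499  0.101 ]
 [ 0.6203 -0.3396  0.101 ]] [ 0.52940425 -0.25880381  0.101     ]
0.16776996983222867 0.1719651154615519 0.1721466963153216 0.1722055971809254
3.5
3.4
92.6
94.0
```

```bash
python3 - <<'E'
from h import *
w=np.load("w.npy",allow_pickle=True).item()
print("chest edge",onplane(w,[(252,188),(252,180),(30,188),(480,187)],.165).round(4))
print("row13 at .101/.147",onplane(w,[(252,13)],.101).round(4))
t=r.snapshot("top");cv2.imwrite("pics/t5.png",cv2.resize(t["img"][115:285,290:480,::-1],(670,600)))
cv2.imwrite("pics/s5.png",cv2.resize(r.snapshot("side")["img"][60:190,210:390,::-1],(800,578)))
E
```

```text
chest edge [[ 0.5323 -0.3366  0.165 ]
 [ 0.5318 -0.3288  0.165 ]
 [ 0.321  -0.3493  0.165 ]
 [ 0.7493 -0.3226  0.165 ]]
row13 at .101/.147 [[ 0.5226 -0.173   0.101 ]]
```

View pics/t5.png

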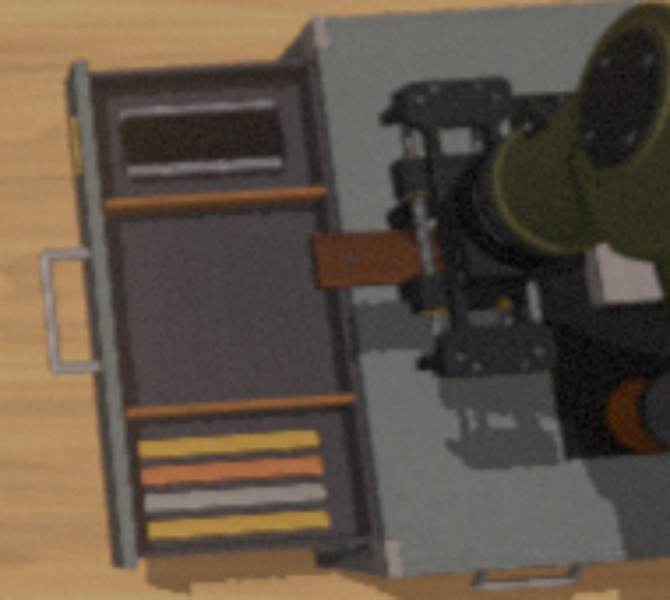

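Top view: the handle bar runs from (303.0,186.8) to (306.2,219.9). The whole compartment is visible, including its back wall.

```bash
python3 - <<'E'
from h import *
t=r.snapshot("top")
h=onplane(t,[(303.0,186.8),(306.2,219.9)],.126);print(h.round(4),h.mean(0).round(4))
f=lambda c:(290+c[0]/3.526,115+c[1]/3.526)
print("front top inner edge",onplane(t,[f((104,250)),f((112,330))],.147).round(4))
print("back wall top front/back",onplane(t,[f((332,240)),f((345,330))],.133).round(4))
print("back wall base",onplane(t,[f((322,220)),f((338,380))],.101).round(4))
print("dividers top centre",onplane(t,[f((215,200)),f((240,407))],.133).round(4))
print("chest edge",onplane(t,[f((332,200)),f((362,400))],.165).round(4))
print("scale held end",onplane(t,[f((314,235)),f((320,286))],.312).round(4))
E
```

```text
[[ 0.5681 -0.1024  0.126 ]
 [ 0.4694 -0.1085  0.126 ]] [ 0.5187 -0.1054  0.126 ]
front top inner edge [[ 0.5663 -0.1474  0.147 ]
 [ 0.4995 -0.1512  0.147 ]]
back wall top front/back [[ 0.5766 -0.3425  0.133 ]
 [ 0.5002 -0.3476  0.133 ]]
back wall base [[ 0.6011 -0.3474  0.101 ]
 [ 0.4618 -0.3508  0.101 ]]
dividers top centre [[ 0.6117 -0.2459  0.133 ]
 [ 0.4372 -0.2564  0.133 ]]
chest edge [[ 0.6033 -0.3327  0.165 ]
 [ 0.4397 -0.3444  0.165 ]]
scale held end [[ 0.5426 -0.2614  0.312 ]
 [ 0.5066 -0.2629  0.312 ]]
```

```bash
python3 -m pendant '[0,0.54,0.015,0,0,0,0, 0,0.54,0.015,0,0,0,0, 0,0.54,0.015,0.3,0,0,0, 0,0.54,0.015,0.6,0,0,0, 0,0.54,0.015,0.9,0,0,0, 0,0.54,0.015,0.9,0,0,0, 0,0.54,0.015,0.9,0,0,0]'
python3 - <<'E'
from h import *
r.snapshot("top")
go(.527,-.249,.1055,93.5)
E
```

```text
clock: 10.95
tool_pos: [0.5277, -0.2487, 0.1651]
eef_rot: [0.685, 0.728, 0.0, -0.0]
contact_force: [1.1, -0.0, 0.3]
opening: 0.427
finger_force: 12.0
t 11.0 pos [ 0.5289 -0.2491  0.1664] yaw 93.4 q7 -0.03 shift [ 0.002 -0.014  0.406] turn [ 0.002  0.001 -0.001] F [0.5 0.1 0.9] op 0.43 12.0
```

```bash
python3 -m pendant '[0,0,0,0.15,0,0,0, 0,0,0,0.25,0,0,0, 0,0,0,0.33,0,0,0, 0,0,0,0.37,0,0,0, 0,0,0,0.39,0,0,0, 0,0,0,0.395,0,0,0, 0,0,0,0.395,0,0,0]'
python3 - <<'E'
from h import *
for i in range(3): go(.527,-.249,.1045,93.5);r.snapshot("top")
E
```

```text
clock: 11.7
tool_pos: [0.5278, -0.2497, 0.1057]
eef_rot: [0.686, 0.728, 0.0, 0.001]
contact_force: [-0.0, -0.3, -0.9]
opening: 0.43
finger_force: 12.0
t 11.7 pos [ 0.5278 -0.2497  0.1057] yaw 93.4 q7 -0.09 shift [ 0.005 -0.005  0.008] turn [ 0.001  0.    -0.001] F [-0.  -0.3 -0.9] op 0.43 12.0
t 11.75 pos [ 0.5277 -0.2497  0.1056] yaw 93.4 q7 -0.09 shift [ 0.005 -0.004  0.008] turn [ 0.001  0.    -0.001] F [ 1.4 -0.4 -1.2] op 0.43 12.0
t 11.8 pos [ 0.5277 -0.2497  0.1056] yaw 93.4 q7 -0.09 shift [ 0.005 -0.004  0.007] turn [ 0.001  0.    -0.001] F [ 0.   0.8 -1.6] op 0.427 12.0
```

```bash
python3 -m pendant '[0,0,0,0.007,0,0,0, 0,0,0,0.007,0,0,0, 0.6,0,0,0.007,0,0,0, 0.6,0,0,0.007,0,0,0, 0.6,0,0,0.007,0,0,0, 0.6,0,0,0.007,0,0,0, 0.6,0,0,-0.1,0,0,0, 0.6,0,0,-0.4,0,0,0, 0.6,0,0,-0.7,0,0,0, 0.6,0,0,-1,0,0,0, 0.6,0,0,-1,0,0,0]'
python3 -m pendant '[0.95,1,0.3,-0.2,0,0,0, 0.95,1,0.3,-0.2,0,0,0, 0.95,1,0.3,-0.2,0,0,0, 0.95,1,0.3,-0.2,0,0,0]'
python3 -m pendant '[0.95,0.9,0.3,0,0,0,-0.12, 0.95,0.9,0.3,0,0,0,-0.12, 0.95,0.9,0.3,0,0,0,-0.12, 0.95,0.9,0.3,0,0,0,-0.12, 0.95,0.9,0.3,0,0,0,-0.12]'
python3 - <<'E'
from h import *
t=r.snapshot("top")
print("lower",*blobs(t,(0,90,15),(14,255,110),.111,200,1500,roi=(295,165,400,250)),sep="\n")
go(.6316,.1075,.012,104.3)
E
```

```text
clock: 12.95
tool_pos: [0.5311, -0.25, 0.2612]
eef_rot: [0.686, 0.728, 0.003, 0.005]
contact_force: [0.9, -0.1, 1.0]
opening: 0.597
finger_force: 0.0
clock: 13.35
tool_pos: [0.5649, -0.0888, 0.2862]
eef_rot: [0.682, 0.731, 0.003, -0.001]
contact_force: [0.2, 0.8, 0.6]
opening: 0.934
finger_force: 0.0
clock: 13.85
tool_pos: [0.5999, 0.0406, 0.2842]
eef_rot: [0.614, 0.79, -0.001, -0.0]
contact_force: [0.9, -1.3, -0.2]
opening: 0.944
finger_force: 0.0
lower
t 13.9 pos [0.5999 0.0387 0.2842] yaw 104.1 q7 -0.26 shift [0.396 0.32  1.813] turn [-0.001  0.001 -0.002] F [-0.4 -0.3  0.2] op 0.947 0.0
```

```bash
python3 -m pendant '[0.95,0.396,0.32,0.1,0,0,0, 0.95,0.396,0.32,0.5,0,0,0, 0.95,0.396,0.32,1,0,0,0, 0.95,0.396,0.32,1,0,0,0, 0.95,0.396,0.32,1,0,0,0, 0.95,0.396,0.32,1,0,0,0]'
python3 - <<'E'
from h import *
t=r.snapshot("top")
print("lower",*blobs(t,(0,80,15),(18,255,120),.111,150,2500,roi=(295,165,400,250)),sep="\n")
cv2.imwrite("pics/t6.png",cv2.resize(t["img"][115:285,290:480,::-1],(670,600)))
go(.6316,.1075,.003,104.3)
E
```

```text
clock: 14.5
tool_pos: [0.6324, 0.1075, 0.1353]
eef_rot: [0.615, 0.788, -0.001, 0.0]
contact_force: [0.3, -0.0, 1.2]
opening: 0.95
finger_force: 0.0
lower
t 14.55 pos [0.6336 0.1083 0.137 ] yaw 104.1 q7 -0.44 shift [-0.001 -0.017  0.893] turn [ 0.002  0.    -0.003] F [ 1.2 -0.4 -0. ] op 0.953 0.0
```

```bash
python3 -m pendant '[0.95,0,-0.01,0.3,0,0,0, 0.95,0,-0.01,0.6,0,0,0, 0.95,0,-0.01,0.75,0,0,0, 0.95,0,-0.01,0.84,0,0,0, 0.95,0,-0.01,0.88,0,0,0, 0.95,0,-0.01,0.88,0,0,0, 0,0,-0.01,0.88,0,0,0, 0,0,-0.01,0.88,0,0,0, 0,0,-0.01,0.88,0,0,0, 0,0,-0.01,0.88,0,0,0]' 12
python3 - <<'E'
from h import *
go(.6316,.1075,.003,104.3)
E
```

```text
clock: 15.55
tool_pos: [0.6314, 0.1094, 0.004]
eef_rot: [0.614, 0.789, 0.0, 0.0]
contact_force: [0.1, -0.2, 3.7]
opening: 0.679
finger_force: 12.0
t 15.55 pos [0.6314 0.1094 0.004 ] yaw 104.2 q7 -0.54 shift [-0.013 -0.002  0.006] turn [ 0.001  0.    -0.001] F [ 0.1 -0.2  3.7] op 0.679 12.0
```

```bash
python3 -m pendant '[0,0,0,-0.1,0,0,0, 0,0,0,-0.4,0,0,0, 0,0,0,-0.7,0,0,0, 0,0,0,-1,0,0,0]' 12
python3 -m pendant '[0,-0.2,-0.1,-0.4,0,0,0, 0,-0.98,-0.48,-0.97,0,0,0, 0,-0.98,-0.48,-0.97,0,0,0, 0,-0.98,-0.48,-0.97,0,0,0, 0,-0.98,-0.48,-0.97,0,0,0]'
python3 -m pendant '[0,-0.98,-0.48,0,0,0,0, 0,-0.98,-0.48,0,0,0,0, 0,-0.98,-0.48,0,0,0,0, 0,-0.98,-0.48,0,0,0,0]'
python3 -m pendant '[0,-0.98,-0.48,0,0,0,0.12, 0,-0.98,-0.48,0,0,0,0.12, 0,-0.98,-0.48,0,0,0,0.12, 0,-0.98,-0.48,0,0,0,0.12, 0,-0.98,-0.48,0,0,0,0.12, 0,-0.98,-0.48,0,0,0,0.12]'
python3 - <<'E'
from h import *
t=r.snapshot("top");w=r.snapshot("wrist")
go(.5277,-.2497,.115,93.4)
np.save("t.npy",t,allow_pickle=True);np.save("w.npy",w,allow_pickle=True)
print("lower",*blobs(t,(0,80,15),(18,255,120),.111,150,2500,roi=(295,165,400,250)),sep="\n")
a=cv2.resize(t["img"][130:270,290:420,::-1],(390,420));b=cv2.resize(w["img"][:280,60:440,::-1],(380,280))
c=np.zeros((420,770,3),np.uint8);c[:,:390]=a;c[:280,390:]=b;cv2.imwrite("pics/c6.png",c)
E
```

```text
clock: 15.95
tool_pos: [0.6304, 0.1093, 0.1554]
eef_rot: [0.614, 0.789, -0.0, -0.0]
contact_force: [0.5, -0.5, -1.3]
opening: 0.676
finger_force: 12.0
clock: 16.45
tool_pos: [0.5968, -0.0559, 0.3021]
eef_rot: [0.616, 0.787, -0.0, 0.002]
contact_force: [1.0, 0.1, -1.0]
opening: 0.678
finger_force: 12.0
clock: 16.85
tool_pos: [0.5604, -0.219, 0.2987]
eef_rot: [0.618, 0.786, -0.003, 0.001]
contact_force: [0.1, 0.0, -0.7]
opening: 0.677
finger_force: 12.0
clock: 17.45
tool_pos: [0.5303, -0.3687, 0.299]
eef_rot: [0.685, 0.729, 0.001, -0.0]
contact_force: [0.1, 0.6, -0.6]
opening: 0.677
finger_force: 12.0
t 17.55 pos [ 0.5308 -0.3679  0.2991] yaw 93.7 q7 0.27 shift [0.786 0.028 1.229] turn [ 0.001 -0.001  0.003] F [ 0.6  0.9 -0.1] op 0.678 12.0
lower
(array([352., 201.]), 0.5272, -0.2492, 133, 40, -87.6)
(array([350., 172.]), 0.6179, -0.2512, 194, 17, -86.0)
```

View pics/c6.png

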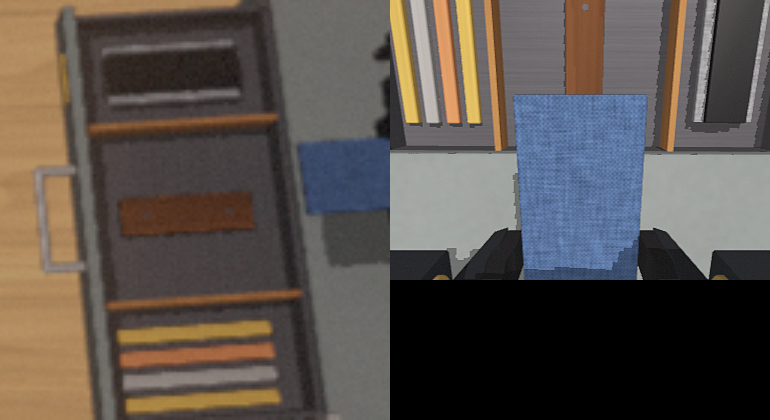

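The lower scale lies at (.527,-.249), central in the bay. The separator is held square.

```bash
python3 -m pendant '[0,0.8,0.03,0,0,0,0.002, 0,0.8,0.03,0,0,0,0.002, 0,0.8,0.03,0,0,0,0.002, 0,0.8,0.03,0.3,0,0,0.002, 0,0.8,0.03,0.6,0,0,0.002, 0,0.8,0.03,0.9,0,0,0.002, 0,0.8,0.03,0.98,0,0,0.002, 0,0.8,0.03,0.98,0,0,0.002]'
python3 - <<'E'
from h import *
r.snapshot("top")
go(.5275,-.2475,.1155,93.4)
E
```

```text
clock: 18.35
tool_pos: [0.5265, -0.2493, 0.1507]
eef_rot: [0.686, 0.728, -0.0, -0.002]
contact_force: [-0.7, -0.3, -0.7]
opening: 0.675
finger_force: 12.0
t 18.4 pos [ 0.5279 -0.25    0.1525] yaw 93.3 q7 -0.06 shift [ 0.016 -0.002  0.246] turn [ 0.001 -0.    -0.001] F [-0.  -0.2 -0.3] op 0.678 12.0
```

```bash
python3 -m pendant '[0,0.014,0,0.1,0,0,0, 0,0.014,0,0.17,0,0,0, 0,0.014,0,0.21,0,0,0, 0,0.014,0,0.225,0,0,0, 0,0.014,0,0.23,0,0,0, 0,0.014,0,0.23,0,0,0]'
python3 - <<'E'
from h import *
for i in range(2):r.snapshot("top");go(.5275,-.2475,.115,93.4)
E
```

```text
clock: 19.0
tool_pos: [0.5271, -0.2492, 0.1175]
eef_rot: [0.687, 0.727, 0.0, 0.0]
contact_force: [0.6, -0.2, 0.2]
opening: 0.68
finger_force: 12.0
t 19.05 pos [ 0.5271 -0.2492  0.1175] yaw 93.2 q7 -0.09 shift [0.011 0.003 0.017] turn [ 0.     0.    -0.002] F [ 0.1 -0.1 -0.9] op 0.678 12.0
t 19.1 pos [ 0.5271 -0.2493  0.1175] yaw 93.2 q7 -0.09 shift [0.012 0.003 0.017] turn [ 0.     0.    -0.002] F [ 0.  -1.1 -0.2] op 0.679 12.0
```

```bash
python3 -m pendant '[0,0.01,0,0.014,0,0,0, 0,0.01,0,0.015,0,0,0, 0.9,0.01,0,0.015,0,0,0, 0.9,0.01,0,0.015,0,0,0, 0.9,0.01,0,0.015,0,0,0, 0.9,0.01,0,0.015,0,0,0, 0.9,0.01,0,-0.1,0,0,0, 0.9,0.01,0,-0.4,0,0,0, 0.9,0.01,0,-0.7,0,0,0, 0.9,0.01,0,-1,0,0,0, 0.9,0.01,0,-1,0,0,0]'
python3 -m pendant '[0.6,1,0.24,-0.2,0,0,0, 0.6,1,0.24,-0.2,0,0,0, 0.6,1,0.24,-0.2,0,0,0, 0.6,1,0.24,-0.2,0,0,0]'
python3 -m pendant '[0.6,1,0.24,0,0,0,0, 0.6,1,0.24,0,0,0,0, 0.6,1,0.24,0,0,0,0, 0.6,1,0.24,0,0,0,0]'
python3 -m pendant '[0.6,0.7,0.24,0,0,0,-0.072, 0.6,0.7,0.24,0,0,0,-0.072, 0.6,0.7,0.24,0,0,0,-0.072, 0.6,0.7,0.24,0,0,0,-0.072]'
python3 - <<'E'
from h import *
t=r.snapshot("top");w=r.snapshot("wrist")
go(.6247,.2831,.003,99.7)
print(*blobs(t,(105,40,40),(130,255,200),.119,150,3500,roi=(295,165,400,250)),sep="\n")
print(*blobs(w,(0,90,10),(14,255,110),.01,2000,9000,roi=(0,0,400,225)),sep="\n")
E
```

```text
clock: 20.2
tool_pos: [0.5305, -0.248, 0.2733]
eef_rot: [0.687, 0.727, 0.003, 0.005]
contact_force: [0.5, -0.3, 0.2]
opening: 0.896
finger_force: 0.0
clock: 20.6
tool_pos: [0.5556, -0.0872, 0.2985]
eef_rot: [0.683, 0.73, 0.003, -0.0]
contact_force: [-1.2, -0.1, -0.2]
opening: 0.606
finger_force: 0.0
clock: 21.0
tool_pos: [0.5815, 0.0651, 0.297]
eef_rot: [0.683, 0.731, 0.002, -0.002]
contact_force: [-0.6, -0.3, 0.2]
opening: 0.6
finger_force: 0.0
clock: 21.4
tool_pos: [0.6114, 0.165, 0.2962]
eef_rot: [0.643, 0.766, -0.0, -0.001]
contact_force: [0.6, -0.5, -0.7]
opening: 0.6
finger_force: 0.0
t 21.5 pos [0.6118 0.1604 0.2963] yaw 99.6 q7 -0.5 shift [0.797 0.224 1.953] turn [-0.001  0.002 -0.001] F [ 0.6 -0.9 -0.3] op 0.602 0.0
(array([354., 199.]), 0.5268, -0.2482, 160, 63, -86.9)
(array([276.,  61.]), 0.6252, 0.2836, 130, 38, -80.3)
```

The separator is within about 1 mm of the lower scale. Now the second scale.

```bash
python3 -m pendant '[0.6,0.797,0.225,0.1,0,0,0, 0.6,0.797,0.225,0.4,0,0,0, 0.6,0.797,0.225,1,0,0,0, 0.6,0.797,0.225,1,0,0,0, 0.6,0.797,0.225,1,0,0,0, 0.6,0.797,0.225,1,0,0,0, 0.6,0.797,0.225,1,0,0,0]'
python3 - <<'E'
from h import *
r.snapshot("side")
go(.6250,.2833,.003,99.7)
E
```

```text
clock: 22.2
tool_pos: [0.6265, 0.2848, 0.1488]
eef_rot: [0.646, 0.764, 0.001, 0.001]
contact_force: [0.5, 0.5, 0.5]
opening: 0.601
finger_force: 0.0
t 22.25 pos [0.627  0.2853 0.1497] yaw 99.5 q7 -0.72 shift [-0.011 -0.019  0.978] turn [ 0.003 -0.    -0.002] F [0.3 0.1 0.7] op 0.599 0.0
```

```bash
python3 -m pendant '[0.6,-0.01,-0.012,0.3,0,0,0, 0.6,-0.01,-0.012,0.6,0,0,0, 0.6,-0.01,-0.012,0.8,0,0,0, 0.6,-0.01,-0.012,0.92,0,0,0, 0.6,-0.01,-0.012,0.97,0,0,0, 0.6,-0.01,-0.012,0.97,0,0,0, 0,-0.01,-0.012,0.97,0,0,0, 0,-0.01,-0.012,0.97,0,0,0, 0,-0.01,-0.012,0.97,0,0,0, 0,-0.01,-0.012,0.97,0,0,0]' 12
python3 - <<'E'
from h import *
go(.6250,.2833,.003,99.7)
E
```

```text
clock: 23.25
tool_pos: [0.6247, 0.2853, 0.0035]
eef_rot: [0.645, 0.764, 0.001, 0.001]
contact_force: [0.5, -0.2, 7.3]
opening: 0.434
finger_force: 12.0
t 23.25 pos [0.6247 0.2853 0.0035] yaw 99.7 q7 -0.8 shift [-0.013 -0.     0.003] turn [ 0.002 -0.001 -0.   ] F [ 0.5 -0.2  7.3] op 0.434 12.0
```

```bash
python3 -m pendant '[0,0,0,-0.1,0,0,0, 0,0,0,-0.4,0,0,0, 0,0,0,-0.7,0,0,0, 0,0,0,-1,0,0,0]' 12
python3 -m pendant '[0,-0.2,-0.1,-0.4,0,0,0, 0,-1,-0.36,-0.9,0,0,0, 0,-1,-0.36,-0.9,0,0,0, 0,-1,-0.36,-0.9,0,0,0, 0,-1,-0.36,-0.9,0,0,0]'
python3 -m pendant '[0,-1,-0.36,0,0,0,0, 0,-1,-0.36,0,0,0,0, 0,-1,-0.36,0,0,0,0, 0,-1,-0.36,0,0,0,0]'
python3 -m pendant '[0,-1,-0.36,0,0,0,0.07, 0,-1,-0.36,0,0,0,0.07, 0,-1,-0.36,0,0,0,0.07, 0,-1,-0.36,0,0,0,0.07, 0,-1,-0.36,0,0,0,0.07]'
python3 - <<'E'
from h import *
r.snapshot("side")
go(.527,-.2465,.123,93.2)
E
```

```text
clock: 23.65
tool_pos: [0.6231, 0.2844, 0.154]
eef_rot: [0.645, 0.764, -0.0, -0.0]
contact_force: [1.5, 0.8, -0.9]
opening: 0.425
finger_force: 12.0
clock: 24.15
tool_pos: [0.5966, 0.1218, 0.2903]
eef_rot: [0.647, 0.762, 0.0, 0.003]
contact_force: [0.4, -0.2, 0.2]
opening: 0.428
finger_force: 12.0
clock: 24.55
tool_pos: [0.5659, -0.0371, 0.2861]
eef_rot: [0.648, 0.761, -0.003, 0.001]
contact_force: [0.3, 0.3, -0.5]
opening: 0.43
finger_force: 12.0
clock: 25.05
tool_pos: [0.5391, -0.1878, 0.2864]
eef_rot: [0.687, 0.726, -0.0, -0.0]
contact_force: [0.3, 0.6, -0.4]
opening: 0.426
finger_force: 12.0
t 25.1 pos [ 0.5398 -0.1851  0.2867] yaw 93.4 q7 -0.06 shift [-0.405 -0.11   1.091] turn [ 0.    -0.001  0.002] F [ 0.4  1.  -0.9] op 0.428 12.0
```

```bash
python3 -m pendant '[0,-0.405,-0.11,0,0,0,0, 0,-0.405,-0.11,0,0,0,0, 0,-0.405,-0.11,0.3,0,0,0, 0,-0.405,-0.11,0.6,0,0,0, 0,-0.405,-0.11,0.85,0,0,0, 0,-0.405,-0.11,0.9,0,0,0, 0,-0.405,-0.11,0.9,0,0,0]'
python3 - <<'E'
from h import *
r.snapshot("side")
go(.527,-.2465,.1235,93.2)
E
```

```text
clock: 25.8
tool_pos: [0.5271, -0.2457, 0.1512]
eef_rot: [0.685, 0.729, 0.0, -0.001]
contact_force: [0.6, -0.3, -0.1]
opening: 0.429
finger_force: 12.0
t 25.85 pos [ 0.5281 -0.2464  0.1527] yaw 93.5 q7 -0.07 shift [-0.    -0.008  0.194] turn [ 0.001 -0.     0.003] F [-0.6  0.1  0.2] op 0.429 12.0
```

```bash
python3 -m pendant '[0,0,-0.004,0.1,0,0,0, 0,0,-0.004,0.15,0,0,0, 0,0,-0.004,0.17,0,0,0, 0,0,-0.004,0.18,0,0,0, 0,0,-0.004,0.18,0,0,0]'
python3 - <<'E'
from h import *
r.snapshot("side")
go(.527,-.2465,.1225,93.2)
E
```

```text
clock: 26.35
tool_pos: [0.5265, -0.248, 0.1252]
eef_rot: [0.686, 0.728, 0.0, 0.001]
contact_force: [0.1, -0.5, -0.6]
opening: 0.429
finger_force: 12.0
t 26.4 pos [ 0.5265 -0.248   0.1252] yaw 93.4 q7 -0.1 shift [0.01  0.004 0.018] turn [0.001 0.    0.002] F [ 1.  -0.7 -0.6] op 0.426 12.0
```

```bash
python3 -m pendant '[0,0.005,0,0.01,0,0,0, 0,0.005,0,0.015,0,0,0, 0.65,0.005,0,0.015,0,0,0, 0.65,0.005,0,0.015,0,0,0, 0.65,0.005,0,0.015,0,0,0, 0.65,0.005,0,0.015,0,0,0, 0.65,0.005,0,-0.1,0,0,0, 0.65,0.005,0,-0.4,0,0,0, 0.65,0.005,0,-0.7,0,0,0, 0.65,0.005,0,-0.9,0,0,0, 0.65,0.005,0,-0.9,0,0,0]'
python3 -m pendant '[0.3,0.95,0,0,0,0,0, 0,0.95,0,0,0,0,0, 0,0.95,0,0,0,0,0, 0,0.95,0,0,0,0,0]'
python3 - <<'E'
from h import *
t=r.snapshot("top");w=r.snapshot("wrist")
go(.517,-.06,.105,93.4)
print("top",*blobs(t,(0,80,15),(18,255,120),.129,150,2500,roi=(295,165,400,250)),sep="\n")
cv2.imwrite("pics/t8.png",cv2.resize(t["img"][130:270,290:420,::-1],(557,600)))
E
```

```text
clock: 27.5
tool_pos: [0.5288, -0.2475, 0.2642]
eef_rot: [0.686, 0.728, 0.002, 0.004]
contact_force: [-0.1, -0.5, 0.1]
opening: 0.651
finger_force: 0.0
clock: 27.9
tool_pos: [0.517, -0.0973, 0.2596]
eef_rot: [0.682, 0.732, 0.001, -0.002]
contact_force: [1.3, 0.5, 0.5]
opening: 0.311
finger_force: 0.0
t 28.0 pos [ 0.5172 -0.1042  0.2591] yaw 93.5 q7 -0.24 shift [0.295 0.018 1.027] turn [-0.001  0.     0.002] F [ 0.6 -1.3 -0.2] op 0.222 0.0
top
(array([347., 243.]), 0.3996, -0.2242, 110, 39, -83.6)
(array([314., 193.]), 0.5553, -0.1317, 159, 109, 25.0)
```

```bash
python3 -m pendant '[0,0.36,0.015,0,0,0,0, 0,0.36,0.015,0,0,0,0, 0,0.36,0.015,0.5,0,0,0, 0,0.36,0.015,1,0,0,0, 0,0.36,0.015,1,0,0,0, 0,0.36,0.015,1,0,0,0, 0,0.36,0.015,1,0,0,0]' 15
python3 - <<'E'
from h import *
t=r.snapshot("top");s=r.snapshot("side")
go(.517,-.09,.105,93.4)
print("top",*blobs(t,(0,80,15),(18,255,120),.129,150,2500,roi=(320,165,400,250)),sep="\n")
print("sep",*blobs(t,(105,40,40),(130,255,200),.119,150,3500,roi=(320,165,400,250)),sep="\n")
a=cv2.resize(t["img"][130:270,290:420,::-1],(390,420));b=cv2.resize(s["img"][60:200,200:335,::-1],(405,420))
cv2.imwrite("pics/c8.png",np.hstack([a,b]))
E
```

```text
clock: 28.7
tool_pos: [0.5165, -0.0519, 0.1095]
eef_rot: [0.686, 0.727, -0.001, -0.0]
contact_force: [-0.1, 0.3, 0.0]
opening: 0.007
finger_force: 0.0
t 28.8 pos [ 0.5184 -0.0514  0.1118] yaw 93.3 q7 -0.53 shift [-0.256 -0.025  0.045] turn [ 0.003  0.    -0.001] F [-0.1  0.4  0.7] op 0.001 0.0
top
sep
```

View pics/c8.png

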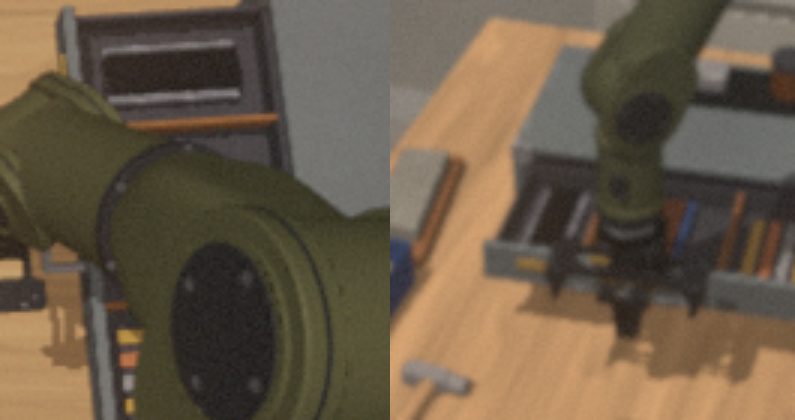

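The arm hides the stack here, so I'll step aside to check it before closing.

```bash
python3 -m pendant '[0,0.3,0.2,-0.4,0,0,0, 0,1,0.6,-1,0,0,0, 0,1,0.6,-1,0,0,0, 0,1,0.6,-1,0,0,0, 0,1,0.6,-1,0,0,0]'
python3 -m pendant '[0,0.4,0,0,0,0,0, 0,0.4,0,0,0,0,0]'
python3 - <<'E'
from h import *
t=r.snapshot("top")
go(.517,-.065,.26,93.4)
print("top",*blobs(t,(0,80,15),(18,255,120),.129,150,2500,roi=(320,165,400,250)),sep="\n")
print("sep",*blobs(t,(105,40,40),(130,255,200),.119,150,3500,roi=(320,165,400,250)),sep="\n")
cv2.imwrite("pics/t9.png",cv2.resize(t["img"][130:270,290:420,::-1],(557,600)))
E
```

```text
clock: 29.3
tool_pos: [0.5999, 0.1083, 0.2664]
eef_rot: [0.685, 0.729, 0.005, 0.002]
contact_force: [-0.7, 0.5, -1.0]
opening: 0.005
finger_force: 0.0
clock: 29.5
tool_pos: [0.5937, 0.1721, 0.2646]
eef_rot: [0.683, 0.73, 0.005, -0.001]
contact_force: [-1.2, 0.2, 0.1]
opening: 0.005
finger_force: 0.0
t 29.55 pos [0.5934 0.1709 0.2637] yaw 93.8 q7 -0.64 shift [-1.535 -0.613  0.012] turn [ 0.003 -0.004  0.005] F [0.8 1.8 0.1] op 0.006 0.0
top
(array([353., 200.]), 0.5256, -0.2477, 131, 36, -86.0)
sep
(array([355., 200.]), 0.5265, -0.2489, 159, 63, -86.9)
```

The stack is aligned to within about 1 mm. Next I'll go back to the handle and push the drawer shut.

```bash
python3 -m pendant '[0,-1,-0.61,0,0,0,0, 0,-1,-0.61,0,0,0,0, 0,-1,-0.61,0,0,0,0, 0,-1,-0.61,0,0,0,0]' 15
python3 -m pendant '[0,-0.43,0,0,0,0,0, 0,-0.43,0,0,0,0,0, 0,-0.43,0,0.5,0,0,0, 0,-0.43,0,0.98,0,0,0, 0,-0.43,0,0.98,0,0,0, 0,-0.43,0,0.98,0,0,0, 0,-0.43,0,0.98,0,0,0]'
python3 - <<'E'
from h import *
r.snapshot("side")
go(.517,-.091,.107,93.4)
E
```

```text
clock: 29.95
tool_pos: [0.5091, 0.0024, 0.2609]
eef_rot: [0.688, 0.726, -0.002, 0.002]
contact_force: [0.6, -0.4, 0.5]
opening: 0.005
finger_force: 0.0
clock: 30.65
tool_pos: [0.5158, -0.0559, 0.1139]
eef_rot: [0.686, 0.728, 0.0, 0.0]
contact_force: [-0.3, 1.0, -0.2]
opening: 0.005
finger_force: 0.0
t 30.7 pos [ 0.5169 -0.0557  0.1149] yaw 93.4 q7 -0.52 shift [-0.235 -0.013  0.053] turn [ 0.002  0.    -0.   ] F [0.2 0.7 0.8] op 0.006 0.0
```

```bash
python3 -m pendant '[0,-0.08,0,0.05,0,0,0, 0,-0.16,0,0.05,0,0,0, 0,-0.2,0,0.05,0,0,0, 0,-0.23,0,0.05,0,0,0, 0,-0.26,0,0.05,0,0,0, 0,-0.3,0,0.05,0,0,0, 0,-0.36,0,0.05,0,0,0, 0,-0.42,0,0.05,0,0,0, 0,-0.48,0,0.05,0,0,0, 0,-0.54,0,0.05,0,0,0, 0,-0.6,0,0.05,0,0,0, 0,-0.66,0,0.05,0,0,0]'
python3 -m pendant '[0,-0.06,0,0,0,0,0, 0,-0.12,0,0,0,0,0, 0,-0.18,0,0,0,0,0, 0,-0.24,0,0,0,0,0, 0,-0.3,0,0,0,0,0, 0,-0.36,0,0,0,0,0, 0,-0.42,0,0,0,0,0, 0,-0.48,0,0,0,0,0, 0,-0.54,0,0,0,0,0, 0,-0.6,0,0,0,0,0, 0,-0.66,0,0,0,0,0, 0,-0.7,0,0,0,0,0]'
python3 - <<'E'
from h import *
r.snapshot("side")
go(.529,-.296,.107,93.4)
E
```

```text
clock: 31.9
tool_pos: [0.5215, -0.1552, 0.1051]
eef_rot: [0.686, 0.728, 0.0, 0.0]
contact_force: [1.1, 1.3, 1.2]
opening: 0.003
finger_force: 1.0
clock: 33.1
tool_pos: [0.527, -0.2606, 0.1049]
eef_rot: [0.686, 0.727, -0.001, -0.0]
contact_force: [1.1, 2.1, 0.6]
opening: 0.004
finger_force: 0.8
t 33.15 pos [ 0.5268 -0.2618  0.1049] yaw 93.3 q7 -0.12 shift [-0.228  0.002 -0.014] turn [-0.001  0.001 -0.002] F [ 0.1 -0.8  0. ] op 0.007 0.0
```

```bash
python3 -m pendant '[0,-0.03,0,0,0,0,0, 0,-0.06,0,0,0,0,0, 0,-0.09,0,0,0,0,0, 0,-0.12,0,0,0,0,0, 0,-0.14,0,0,0,0,0, 0,-0.16,0,0,0,0,0]'
python3 -m pendant '[0,-0.02,0,0,0,0,0, 0,-0.04,0,0,0,0,0]'
python3 -m pendant '[0,-0.02,0,0,0,0,0, 0,-0.04,0,0,0,0,0]'
python3 - <<'E'
from h import *
t=r.snapshot("top")
go(.529,-.296,.107,93.4)
E
```

```text
clock: 33.75
tool_pos: [0.5279, -0.2784, 0.1048]
eef_rot: [0.685, 0.729, 0.001, -0.003]
contact_force: [-4.1, 13.9, 4.7]
opening: 0.008
finger_force: 7.2
clock: 33.95
tool_pos: [0.5282, -0.2841, 0.1048]
eef_rot: [0.684, 0.729, 0.001, -0.003]
contact_force: [-4.0, 8.1, 3.0]
opening: 0.006
finger_force: 3.7
clock: 34.15
tool_pos: [0.5287, -0.2908, 0.1048]
eef_rot: [0.685, 0.728, 0.001, -0.003]
contact_force: [-4.6, 14.5, 5.2]
opening: 0.007
finger_force: 7.3
t 34.2 pos [ 0.5287 -0.2906  0.1048] yaw 93.5 q7 -0.05 shift [-0.036 -0.001 -0.015] turn [-0.001 -0.004  0.001] F [-3.9  9.4  2.5] op 0.005 5.1
```

```bash
python3 -m pendant '[0,-0.02,0,0,0,0,0, 0,-0.02,0,0,0,0,0]'
python3 -m pendant '[0,-0.02,0,0,0,0,0, 0,-0.02,0,0,0,0,0]'
python3 -m pendant '[0,-0.02,0,0,0,0,0, 0,-0.02,0,0,0,0,0]'
```

```text
clock: 34.4
tool_pos: [0.5287, -0.2907, 0.1048]
eef_rot: [0.684, 0.729, 0.002, -0.005]
contact_force: [-5.3, 15.2, 5.4]
opening: 0.006
finger_force: 7.7
clock: 34.6
tool_pos: [0.5287, -0.2907, 0.1048]
eef_rot: [0.684, 0.73, 0.003, -0.006]
contact_force: [-6.6, 20.4, 7.7]
opening: -0.001
finger_force: 10.3
clock: 34.8
tool_pos: [0.5287, -0.2908, 0.1048]
eef_rot: [0.683, 0.73, 0.004, -0.008]
contact_force: [-7.8, 24.8, 9.8]
opening: 0.008
finger_force: 12.9
```

It has reached a hard stop, so I'll back off and check.

```bash
python3 -m pendant '[0,0.1,0,0,0,0,0, 0,0.3,0,0,0,0,0, 0,0.6,0,0,0,0,0, 0,0.9,0,-0.5,0,0,0, 0,0.95,0,-1,0,0,0, 0,0.95,0,-1,0,0,0, 0,0.95,0,-1,0,0,0]'
python3 -m pendant '[0,1,0.5,0,0,0,0, 0,1,0.5,0,0,0,0, 0,1,0.5,0,0,0,0, 0,1,0.5,0,0,0,0]'
python3 -m pendant '[0,1,0,0,0,0,0, 0,1,0,0,0,0,0, 0,1,0,0,0,0,0, 0,1,0,0,0,0,0]'
python3 - <<'E'
from h import *
t=r.snapshot("top");cv2.imwrite("pics/t10.png",cv2.resize(t["img"][110:290,320:512,::-1],(640,600)))
go(.529,-.296,.107,93.4)
E
```

```text
clock: 35.5
tool_pos: [0.5257, -0.1607, 0.2608]
eef_rot: [0.685, 0.728, 0.003, 0.005]
contact_force: [0.9, 0.0, -0.0]
opening: 0.012
finger_force: 0.0
clock: 35.9
tool_pos: [0.5898, -0.0019, 0.2553]
eef_rot: [0.684, 0.73, 0.002, 0.0]
contact_force: [-0.1, -0.0, -1.0]
opening: 0.004
finger_force: 0.0
clock: 36.3
tool_pos: [0.5777, 0.1519, 0.2555]
eef_rot: [0.681, 0.732, 0.003, -0.002]
contact_force: [-0.6, 0.1, 0.7]
opening: 0.004
finger_force: 0.0
t 36.35 pos [0.5786 0.1466 0.255 ] yaw 93.8 q7 -0.65 shift [-2.924 -0.526  0.98 ] turn [ 0.001 -0.001  0.004] F [ 0.7 -0.7 -0.2] op 0.005 0.0
```

View pics/t10.png

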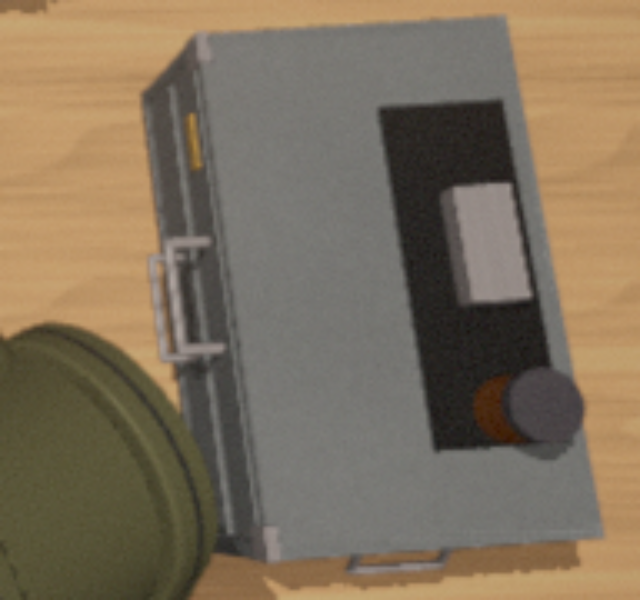

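The top drawer is flush with the chest front: its handle is at about (172,293) in the crop, and it stalled at 25 N against the stop. Handing in.

```bash
python3 -c "
from plant import r
print(r.finish_job())"
```

```text
the job is handed in; nothing more can be done
None
```

The job is handed in: lower scale, separator and upper scale are stacked to within about 1 mm in the middle compartment, and the drawer is pushed to its stop; the hand-in call returned no verdict, and I did not re-measure the bystanders.

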